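Change the bench air over to another outlet

TASK

The coupler on the green air outlet leaks, so change the bench over to the blue one: with one fingertip, push the green valve lever round until it is fully shut, and only then push the blue lever round until it is fully open. Push the levers gently, without gripping them, and leave the red valve and the things lying about as they are.

Things in the scene. Friction and masses are not known exactly. Their poses are not given: they have to be found in the camera images.
- manifold: Air manifold screwed to the bench; does not move. Aluminium header pipe, 27 mm diameter, axis 85 mm above the bench; grey regulator with black knob (top 165 mm) at its right end seen from the robot. Origin on the bench amid the row of valve stems; x away from the robot (within 0.2 rad), y left along the header. Header axis at x +70 mm, stems at x 0, y -160, 0, +160 mm, colours in any order.
- green_stem (a point): Point on the vertical turning axis of the green-levered valve, at the mid-height of its lever's sleeve (140.5 mm above the bench). Axes as manifold. The brass valve and its coupler lie below along x, the coupler ending at x = -128 mm; tops above the bench: valve body 106 mm, coupler 100 mm, stem nut 133 mm.
- green_grip (a point): Middle of the green sleeve of the flat, level lever, 75 mm out from the stem axis. The sleeve is 20 mm wide, 10 mm thick (135.5 to 145.5 mm above the bench), from 36 to 110 mm out from the axis. Turns with the lever: y points outward along it, z up. Push sideways on its long edge.
- green_lever (a joint): Quarter-turn lever. 0 = fully shut, at its stop, square across its outlet, pointing along the manifold's +y (left seen from the robot); 1.571 = fully open, at its stop, in line over its outlet, pointing along the manifold's -x (to the robot). Grows anticlockwise seen from above. Stays where left; stiff, 0.55 N m (7 N at 75 mm out). Starts open, not always to the stop.
- blue_stem (a point): The same point of the blue-levered valve, as green_stem.
- blue_grip (a point): The same point of the blue lever, as green_grip; same sizes.
- blue_lever (a joint): The lever of the blue valve, values and stiffness as green_lever. Starts shut or barely cracked open.
- red_stem (a point): The same point of the red-levered valve, as green_stem.
- red_grip (a point): The same point of the red lever, as green_grip; same sizes. To be left where it stands.
- red_lever (a joint): The lever of the red valve, values as green_lever. Starts at any angle; to be left there.
- socket: Bystander: dark steel deep impact socket, 29 mm diameter, 67 mm tall, loose, standing between two outlets. Origin at the centre of its underside, z up.
- spray_can: Bystander: grey and white aerosol can with a black cap, 65 mm diameter, 188 mm tall, loose, standing at the left end of the header on its far side. Origin at the centre of its underside, z up.
- blow_gun: Bystander: orange air blow gun lying on its side in front of the outlets, about 190 by 145 mm, 24 mm high, loose. Origin under the middle of its handle, on the bench; its nozzle points along its -x.

How it is judged:
On the way, in this order (a step that is already met when the one before it is completed fails the run):
1. the green lever is fully shut (value of joint green_lever below 0.09 rad and value of joint blue_lever below 0.4 rad), for 0.2 s.
2. then the blue lever is fully open (value of joint blue_lever above 1.48 rad and value of joint green_lever below 0.09 rad), for 0.2 s.
At the end, for the whole second after the job is handed in: Green lever within 0.09 rad (5 degrees) of its shut stop, blue lever within 0.09 rad of its open stop, both at rest; the red lever's sleeve within 8 mm and each loose thing within 15 mm of where it started, socket and can upright (all of step 2 and distance of red_grip from where it was at the start of the episode below 0.008 m and distance of each of socket, spray_can, blow_gun from where it was at the start of the episode below 0.015 m and angle between each of socket, spray_can's own z axis and vertical below 0.1 rad and velocity of joint green_lever between -0.02 and 0.02 rad/s and velocity of joint blue_lever between -0.02 and 0.02 rad/s); the robot touches nothing.
It fails at once if the blue valve was opened before the green one was shut (value of joint blue_lever above 0.4 rad and value of joint green_lever above 0.15 rad).
It fails at once if the red lever was moved (distance of red_grip from where it was at the start of the episode above 0.012 m).
It fails at once if a loose thing was knocked, carried or lifted (distance of any of socket, spray_can, blow_gun from where it was at the start of the episode above 0.02 m).
It fails at once if a lever was gripped or forced (more than 40 N from the fingers) (contact force between the fingers and green_lever above 40 N or contact force between the fingers and blue_lever above 40 N).
It also fails if it takes over 56 s, if anything falls off the work surface, if the arm or the gripper's body presses on something with over 40 N, if the wrist force passes 120 N, or if a joint passes its speed limit or range.

ROBOT

A 6-joint arm with a two-finger parallel gripper is mounted at the origin on the work surface. World frame = base frame: x ahead of the robot, y to its left, z up, the work surface at z = 0. Lengths are in m, angles in rad, forces in N, time in s.
With the tool pointing down it reaches from about 0.35 to 0.975 m from the base axis. Payload 4.9 kg.
Tool frame: the origin (TCP) lies at the very end of the fingers, on their centre line; the grasp point (between the pads) lies 19 mm behind it (manip.grip_depth is the distance from the TCP to the grasp point, in m); z points along the fingers, x is the direction in which the jaws open and shut, and the axes are right-handed (so a half turn about z gives the same grasp; the last joint's range is limited). The gripper opens to 85 mm and grips with 20 to 120 N. Pads are 22 mm wide; open, the fingers measure 114 mm over their backs; the gripper's body (76 mm by 85 mm) begins 54 mm behind the grasp point. The pads swing forward as they close: fully open they stand 13 mm farther back than shut.
Start: joints at [1.164, 0.053, 1.613, -0, 1.476, -0.119], TCP at [0.177, 0.599, 0.231] pointing down, gripper open.
Joint ranges: [-3.01, 3.01], [-1.01, 2.22], [0.06, 2.58], [-1.02, 4.17], [0.09, 2.62], [-3.14, 3.14]. Speed limits (rad/s): [2.57, 2.57, 3.14, 3.14, 3.14, 3.14].

INTERFACE

Orientations are given as a unit quaternion [w, x, y, z].
In Python, from plant import manip gives the robot as it stands. The module is installed in compiled form; this text tells all that it offers.
- The arm moves only by the shell command python3 -m crank 'ROWS' [OPENING]. ROWS is JSON, a list of rows, each a list of 4 numbers: the shift along the tool's x, y, z in cm, then the turn about the tool's z in units of 6 degrees (1.0 is 6 degrees). A call has 1 to 10 rows; each row shifts and turns the commanded pose from where the row before left it, along the tool's axes as they then stand; what a row does not reach is not made up. A row lasts 1/12 s, in which the tool goes at most 41.7 mm and 7.16 degrees, less where a joint would pass 70% of its speed; a pose out of reach is approached as far as the arm can. A call with a gripper value outside its range is refused whole. OPENING is the opening, from 0 (shut) to 1 (fully open), set as the call begins (- or left out, the last holds). The fingers move at their own pace and stop on an object; the grip force is fixed at half the most. Time passes only in rows, so rows that do not move let the fingers close. It gives the time, the measured TCP pose, the force and the opening at its end, in the units of the state.
- manip.state(): the state, without advancing time (a new reading comes with each control period).
- manip.grab_frame(name): name is "scene" or "side" or "wrist"; returns a dict with "img" (384x512x3 uint8, red, green, blue), "intrinsics" (3x3 intrinsics, pixels), "position" and "orientation" of the camera in the world. Camera axes: x right, y up, looking along -z (the intrinsics and any distortion apply to the point x, -y, -z); pixel columns grow to the right and rows downward; lengths in m; the calibration is good to about 2 mm. A picture is of the moment at which its call begins. There is no depth.
- manip.job_done(): hands the job in, once; it reports no verdict.
The state is a dict: "time": time; "joint_pos": joint angles; "joint_vel": joint speeds; "joint_efforts": joint torques, N m; "tool_pos": TCP position; "tool_rot": TCP orientation; "contact_force": force on the tool from outside, world axes, zero at the start; "ft_torque": the same for the moment, N m; "gripper_width": opening from 0.0 (shut) to 1.0 (fully open).
Only numpy, scipy, OpenCV 4.12 (cv2) and the standard library are available. Lean on these libraries where they do the work, as an engineer would, in place of code of your own. Each camera call takes 0.05 s, during which the arm holds its last target.

## Working session

There is one attempt and no reset: what is moved stays moved. The work goes in short steps, Python scripts to look and compute and a shell command to move; the robot and the scene stay as the last step left them, time stands still between calls to the robot, and variables do not carry over. Pictures are saved under pics/ and viewed, and the job is handed in when it is done.

```bash
mkdir -p pics; python3 - <<'E'
from plant import manip
import cv2,pickle
s=manip.state()
print({k:s[k] for k in s if k in('time','tool_pos','tool_rot','contact_force','gripper_width')})
for n in("scene","side","wrist"):
    f=manip.grab_frame(n); pickle.dump(f,open(f'pics/{n}0.pkl','wb'))
    cv2.imwrite(f'pics/{n}0.png',f['img'][:,:,::-1]); print(n,f['position'],f['orientation'],f['intrinsics'],[k for k in f])
E
```

```text
{'time': 0.0, 'tool_pos': array([0.17714958, 0.5987145 , 0.23003745]), 'tool_rot': array([ 5.21930375e-04,  8.01208418e-01,  5.98384483e-01, -8.99940974e-04]), 'contact_force': array([-0.00817746,  1.00080001, -0.24316167]), 'gripper_width': 0.9977642589888691}
scene [1.23633306 0.07616461 0.81537644] [0.66894523 0.26365049 0.25628067 0.64600381] [[429.16686073   0.         253.25340219]
 [  0.         429.16686073 185.94665374]
 [  0.           0.           1.        ]] ['img', 'intrinsics', 'position', 'orientation']
side [ 0.24855684 -0.69775952  0.61326249] [ 0.85620284  0.47525993 -0.10123392 -0.17548901] [[413.26520088   0.         252.63849061]
 [  0.         413.26520088 191.76019412]
 [  0.           0.           1.        ]] ['img', 'intrinsics', 'position', 'orientation']
wrist [0.10547693 0.62139206 0.37253674] [ 0.79226214 -0.11936946 -0.08838391  0.5918276 ] [[297.67421891   0.         252.80718572]
 [  0.         297.67421891 190.10689676]
 [  0.           0.           1.        ]] ['img', 'intrinsics', 'position', 'orientation']
```

View pics/scene0.png

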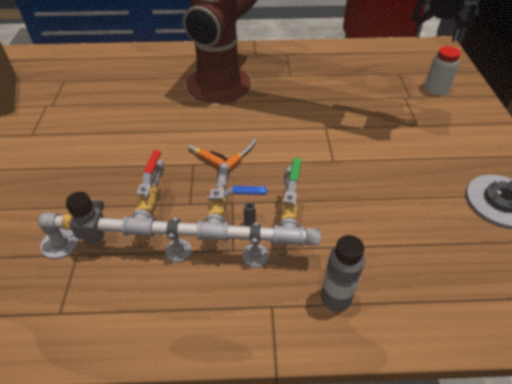

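View pics/side0.png

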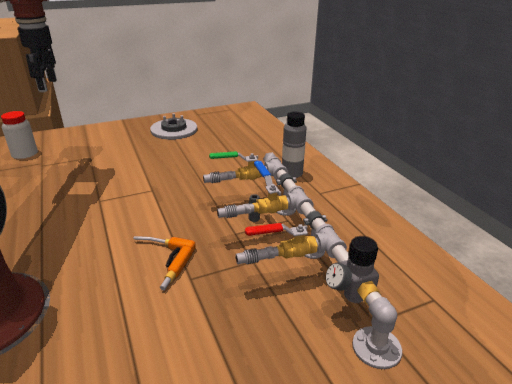

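View pics/wrist0.png

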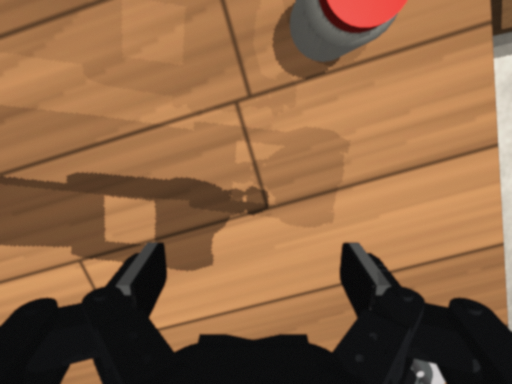

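The scene camera looks from the far side. Red is at about (152,165), blue at (248,190) pointing along the header towards green, and green at (295,170) pointing at the robot. The socket stands between the blue and green valves at (250,213), and the blow gun lies in front of the blue outlet. The can is behind the green end.

```bash
cat > h.py <<'E'
import numpy as np,cv2
from scipy.spatial.transform import Rotation as R
def rot(q): return R.from_quat([q[1],q[2],q[3],q[0]]).as_matrix()
def cast(f,px,z):
    px=np.atleast_2d(px).astype(float);K=np.array(f['intrinsics'])
    d=np.c_[(px[:,0]-K[0,2])/K[0,0],-(px[:,1]-K[1,2])/K[1,1],-np.ones(len(px))]@rot(f['orientation']).T
    p=np.array(f['position']);return p+d*((z-p[2])/d[:,2])[:,None]
def proj(f,P):
    K=np.array(f['intrinsics']);c=(np.atleast_2d(P)-np.array(f['position']))@rot(f['orientation'])
    return np.c_[K[0,0]*c[:,0]/-c[:,2]+K[0,2],-K[1,1]*c[:,1]/-c[:,2]+K[1,2]]
HUE={'green':(50,75),'blue':(105,125),'red':(0,5)}
def sleeve(f,col,roi):
    hsv=cv2.cvtColor(f['img'],cv2.COLOR_RGB2HSV);lo,hi=HUE[col]
    m=cv2.inRange(hsv,(lo,140,60),(hi,255,255))
    if col=='red': m|=cv2.inRange(hsv,(175,140,60),(180,255,255))
    z=np.zeros_like(m);a,b,c,d=roi;z[b:d,a:c]=m[b:d,a:c]
    n,l,st,ce=cv2.connectedComponentsWithStats(z)
    i=1+np.argmax(st[1:,4]);ys,xs=np.where(l==i)
    return np.c_[xs,ys]+0.0, st[i]
def lever(f,col,roi):
    px,st=sleeve(f,col,roi);P=cast(f,px,0.1405)[:,:2]
    c=P.mean(0);u,s,v=np.linalg.svd(P-c);d=v[0];t=(P-c)@d
    return c,d,t.min(),t.max(),st
E
python3 - <<'E'
from h import *;import pickle
roi={'scene':(100,130,350,250),'side':(190,140,310,250)}
for c in('green','blue','red'):
    for n in roi:
        f=pickle.load(open(f'pics/{n}0.pkl','rb'));k,d,a,b,st=lever(f,c,roi[n])
        px,_=sleeve(f,c,roi[n]);(cx,cy),(w,h),an=cv2.minAreaRect(cast(f,px,.1405)[:,:2].astype(np.float32))
        print(c,n,k.round(4),'rect',round(cx,4),round(cy,4),round(w,3),round(h,3),'dir',np.degrees(np.arctan2(d[1],d[0])).round(1),round(b-a,3),st)
E
```

```text
green scene [0.5586 0.1892] rect 0.5594 0.1895 0.006 0.013 dir -30.0 0.013 [293 168   4   5   9]
green side [0.5557 0.1916] rect 0.5561 0.1909 0.028 0.069 dir 166.5 0.069 [210 152  28   7 135]
blue scene [0.6146 0.0866] rect 0.6146 0.0875 0.067 0.017 dir 85.6 0.067 [234 187  32   7 181]
blue side [0.6152 0.0905] rect 0.6152 0.0907 0.076 0.02 dir -95.6 0.076 [254 161  17  16 127]
red scene [ 0.5198 -0.1313] rect 0.5184 -0.1304 0.02 0.07 dir -9.1 0.07 [144 151  16  22 179]
red side [ 0.5196 -0.1303] rect 0.5198 -0.13 0.028 0.073 dir 170.4 0.073 [245 223  38  13 321]
```

```bash
sed -i "s/(50,75)/(50,90)/" h.py; python3 - <<'E'
from h import *;import pickle
f=pickle.load(open('pics/scene0.pkl','rb'));hsv=cv2.cvtColor(f['img'],cv2.COLOR_RGB2HSV)
print(hsv[160:182:3,295]);
roi={'scene':(270,130,350,250),'side':(190,140,310,250)}
for n in roi:
        f=pickle.load(open(f'pics/{n}0.pkl','rb'));k,d,a,b,st=lever(f,'green',roi[n]);print(n,k,d,b-a,st)
out=[]
for n,r in(('scene',(130,140,340,270)),('side',(190,130,420,300))):
    f=pickle.load(open(f'pics/{n}0.pkl','rb'));im=f['img'][r[1]:r[3],r[0]:r[2],::-1]
    k=3 if n=='scene' else 3
    out=cv2.resize(im,None,fx=k,fy=k,interpolation=cv2.INTER_CUBIC);cv2.imwrite(f'pics/{n}0z.png',out)
E
```

```text
[[ 62 135 163]
 [ 63 140 160]
 [ 63 138 159]
 [ 63 138 161]
 [ 63 139 163]
 [ 63 135 164]
 [ 64 141 154]
 [ 49  35 123]]
scene [0.55862994 0.18922241] [ 0.86621038 -0.49967948] 0.012617806170163084 [293 168   4   5   9]
side [0.55572853 0.19156438] [-0.97239423  0.23334408] 0.0693581749303281 [210 152  28   7 135]
```

View pics/scene0z.png

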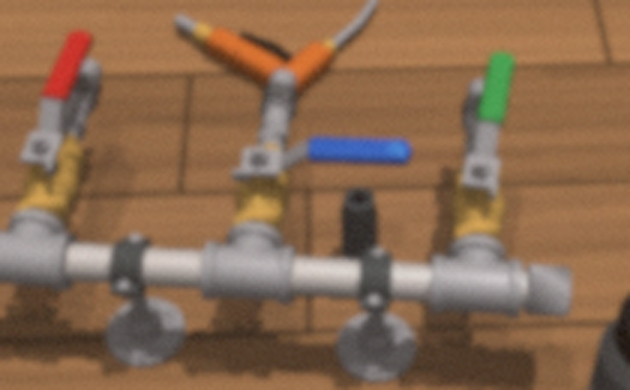

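View pics/side0z.png

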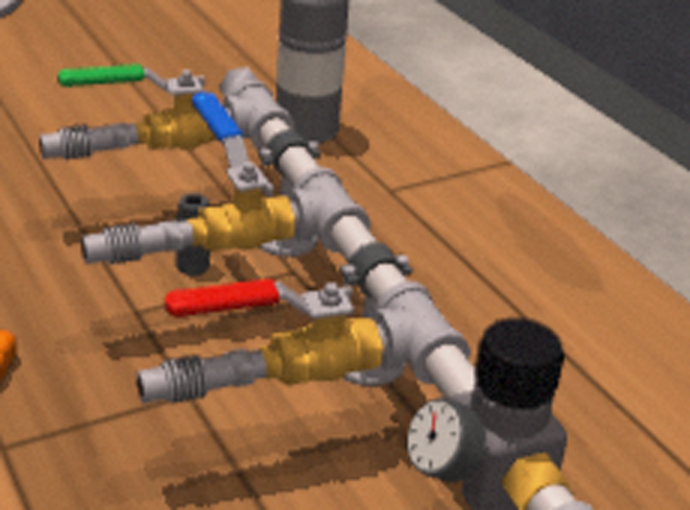

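```bash
sed -i "s/(lo,140,60)/(lo,110,60)/" h.py; python3 - <<'E'
from h import *;import pickle
F={n:pickle.load(open(f'pics/{n}0.pkl','rb')) for n in('scene','side')}
roi={'scene':(270,130,350,250),'side':(190,140,310,250)}
for n in roi:
        k,d,a,b,st=lever(F[n],'green',roi[n]);print(n,k,np.degrees(np.arctan2(d[1],d[0])),b-a,st)
N={'scene':[(143.3,189.3),(217.3,192.7),(290,197.3)],'side':[(300.3,227.7),(273,188),(252,156.7)]}
for n in N:
    p=cast(F[n],N[n],.131)[:,:2];print(n,p.round(4).tolist(),'yaw',np.degrees(np.arctan2(-(p[2]-p[0])[0],(p[2]-p[0])[1])),np.linalg.norm(np.diff(p,axis=0),axis=1))
# socket: base in side  zoom(195,268)->(255,219); 
print(cast(F['side'],[(254,197)],.067),cast(F['scene'],[(249,205)],.067))
E
```

```text
scene [0.55418665 0.19170441] -13.552616599152223 0.06838247461665328 [290 158  11  22 162]
side [0.55535228 0.19150171] 166.06321440465112 0.0697373723196552 [210 152  28   7 141]
scene [[0.5966, -0.1425], [0.6123, 0.0184], [0.6312, 0.1736]] yaw -6.251926450021017 [0.16162598 0.15639812]
side [[0.5923, -0.1438], [0.6079, 0.0104], [0.6254, 0.1702]] yaw -6.016744190770463 [0.155005   0.16074839]
[[0.59405529 0.0841713  0.067     ]] [[0.59477969 0.08654859 0.067     ]]
```

```bash
python3 -m crank '[[0,0,0,1.15],[0,0,0,1.15],[0,0,0,1.15],[0,0,0,1.15],[0,0,0,1.15],[0,0,0,1.15],[0,0,0,1.15],[0,0,0,1.15],[0,0,0,1.15],[0,0,0,1.15]]' 0; python3 -m crank '[[0,0,0,1.0],[0,0,0,0.75],[0,0,0,0]]'
cat >> h.py <<'E'
YAW=np.radians(-6.1);O=np.array([.611,.0144]);A=np.array([[np.cos(YAW),-np.sin(YAW)],[np.sin(YAW),np.cos(YAW)]])
def toM(p): return A.T@(np.array(p)[:2]-O)
def toW(m): return O+A@np.array(m)
def st():
    from plant import manip
    s=manip.state();T=rot(s['tool_rot'])
    print('t',round(s['time'],2),'tcp',s['tool_pos'].round(4),'M',toM(s['tool_pos']).round(4),'xang',np.degrees(np.arctan2(T[1,0],T[0,0])).round(1),'tilt',T[2].round(3),'F_M',(A.T@s['contact_force'][:2]).round(1),s['contact_force'][2].round(1),'g',round(s['gripper_width'],2))
    return s,T
def go(m,z):
    s,T=st();d=np.r_[toW(m),z]-s['tool_pos'];print('shift cm (tool)',(T.T@d*100).round(2))
E
python3 -c "
from h import *
go((-.075,.125),.23)"
```

```text
time: 0.98
tool_pos: [0.1773, 0.599, 0.2308]
tool_rot: [0.0, 0.999, 0.036, -0.0]
contact_force: [-0.8, -0.1, -0.7]
gripper_width: -0.001
time: 1.23
tool_pos: [0.1773, 0.599, 0.2308]
tool_rot: [0.0, 0.999, -0.053, -0.0]
contact_force: [0.4, -0.5, 0.3]
gripper_width: -0.002
t 1.23 tcp [0.1773 0.599  0.2308] M [-0.4934  0.5353] xang -6.1 tilt [-0.     0.001 -1.   ] F_M [ 0.5 -0.4] 0.3 g -0.0
shift cm (tool) [41.81 41.06  0.1 ]
```

```bash
python3 -m crank '[[2.5,2.5,0,0],[2.5,2.5,0,0],[2.5,2.5,0,0],[2.5,2.5,0,0],[2.5,2.5,0,0],[2.5,2.5,0,0],[2.5,2.5,0,0],[2.5,2.5,0,0]]' >/dev/null; python3 -m crank '[[2.5,2.5,0,0],[2.5,2.5,0,0],[2.5,2.5,0,0],[2.5,2.5,0,0],[2.5,2.0,0,0],[2.5,2.0,0,0],[2.0,1.5,0,0],[0,0,0,0]]'
python3 - <<'E'
from h import *
from plant import manip
go((-.075,.125),.122)
for n in("scene","side","wrist"):
    f=manip.grab_frame(n);im=f['img'][:,:,::-1].copy()
    if n=='scene':
        im=im[90:310,110:400]
        im=cv2.resize(im,None,fx=2.5,fy=2.5)
    if n=='side': im=cv2.resize(im[60:300,150:420],None,fx=2.5,fy=2.5)
    cv2.imwrite(f'pics/{n}1.png',im)
E
```

```text
time: 2.57
tool_pos: [0.5108, 0.2045, 0.2311]
tool_rot: [0.001, 0.999, -0.053, 0.0]
contact_force: [-0.1, -0.7, 0.3]
gripper_width: 0.001
t 2.57 tcp [0.5108 0.2045 0.2311] M [-0.1198  0.1784] xang -6.1 tilt [ 0.001  0.001 -1.   ] F_M [-0.  -0.7] 0.3 g 0.0
shift cm (tool) [ 4.48  5.32 10.92]
```

View pics/scene1.png

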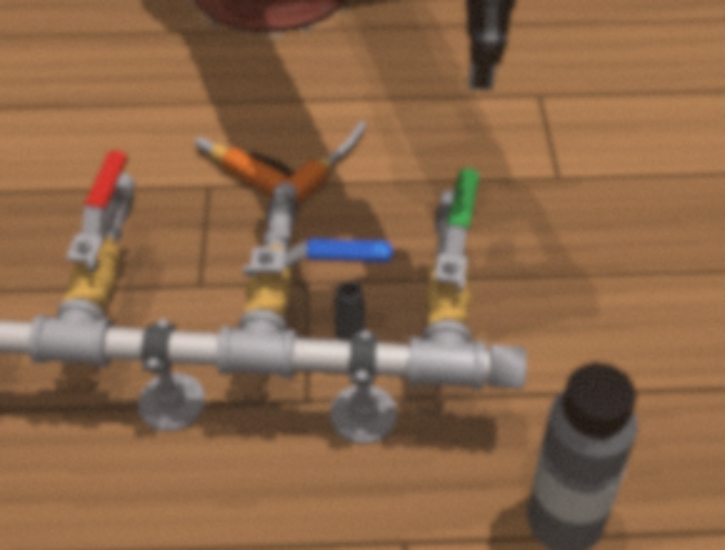

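View pics/wrist1.png

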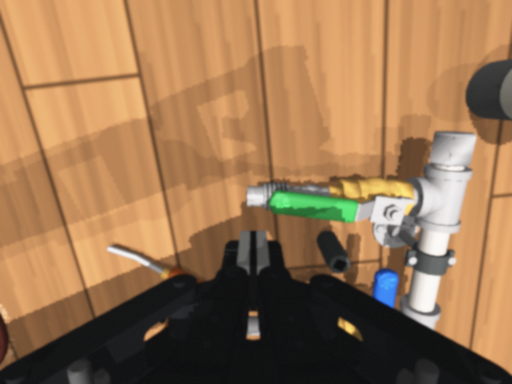

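View pics/side1.png

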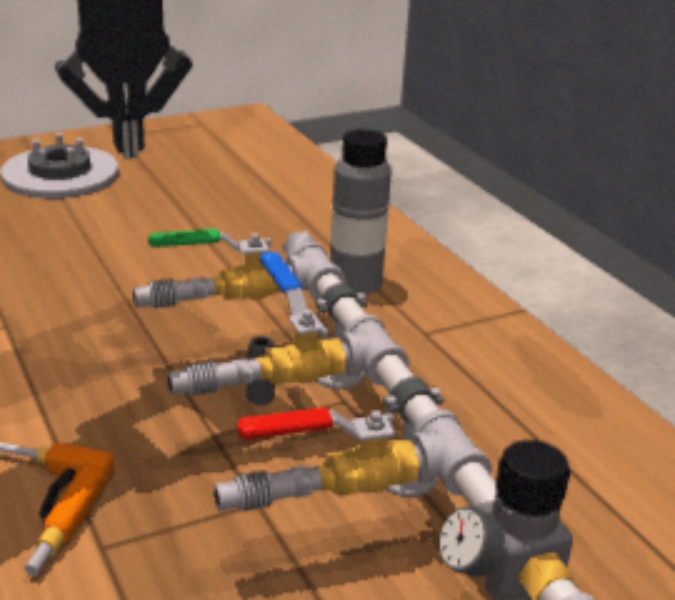

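The wrist view shows green at (315,205) ahead of the shut fingertips at (253,240). The path is clear, so I'll move beside the lever and go down.

```bash
python3 -m crank '[[1.0,1.3,0,0],[1.0,1.3,0,0],[1.0,1.3,0,0],[1.0,1.3,0,0],[0.5,0.1,1.0,0],[0,0,2.5,0],[0,0,2.5,0],[0,0,2.5,0],[0,0,2.0,0],[0,0,0,0]]' >/dev/null
python3 - <<'E'
from h import *
from plant import manip
import pickle
go((-.075,.125),.122)
f=manip.grab_frame('scene');pickle.dump(f,open('pics/s2.pkl','wb'))
cv2.imwrite('pics/scene2.png',cv2.resize(f['img'][120:270,130:340,::-1],None,fx=3.5,fy=3.5))
f=manip.grab_frame('side')
cv2.imwrite('pics/side2.png',cv2.resize(f['img'][90:270,170:380,::-1],None,fx=3,fy=3))
p=pickle.load(open('pics/scene0.pkl','rb'));print('can',toM(cast(p,[(349,246)],.188)[0]))
E
```

```text
t 3.55 tcp [0.5429 0.1511 0.12  ] M [-0.0822  0.1287] xang -5.9 tilt [-0.01   0.002 -1.   ] F_M [-0.7 -0.6] -0.4 g -0.0
shift cm (tool) [ 0.72  0.37 -0.21]
can [0.16225097 0.26351515]
```

View pics/scene2.png

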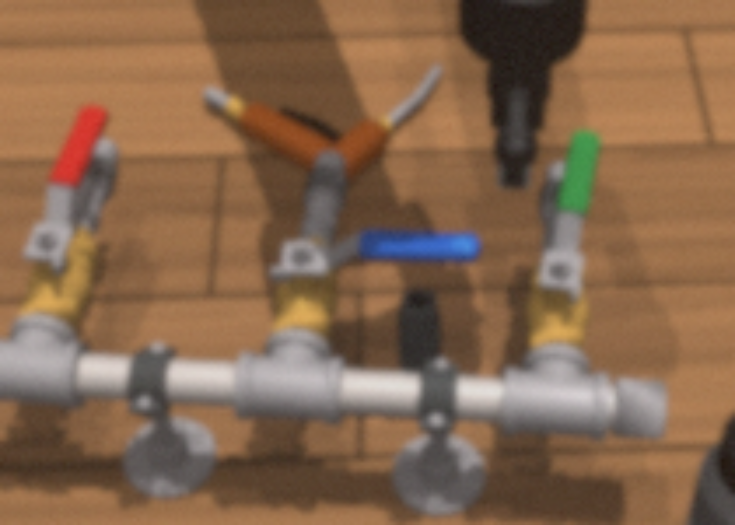

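View pics/side2.png

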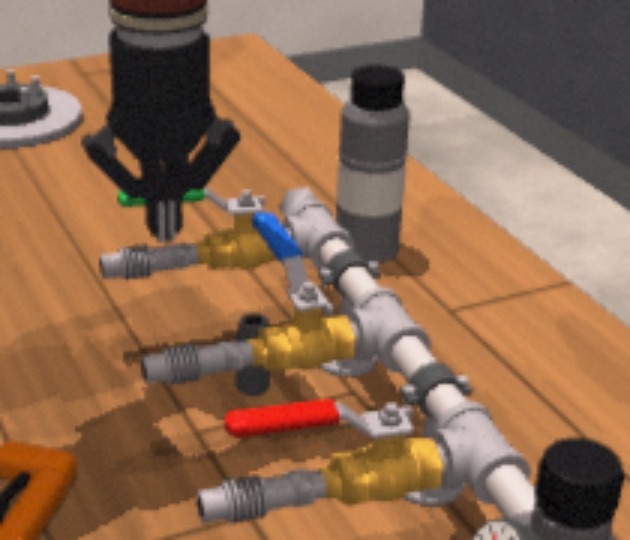

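Fingers are beside green at about (515,175), with its sleeve at (580,175), and clear of blue. Next I'll compute the arc.

```bash
python3 - <<'E'
from h import *
s,T=st();cur=toM(s['tool_pos'])
hx,hy=.0145,.011
for th in (172,165,155,145,135,125,115,105,97,90,87):
    t=np.radians(th);u=np.array([np.cos(t),np.sin(t)]);n=np.array([np.sin(t),-np.cos(t)])
    c=np.array([0,.16])+.078*u-(.010+hx*abs(n[0])+hy*abs(n[1]))*n
    d=c-cur;cur=c;print(th,c.round(4),'row x,y cm',(d[0]*100).round(2),(-d[1]*100).round(2))
E
```

```text
t 3.65 tcp [0.5463 0.1512 0.1253] M [-0.0788  0.1291] xang -5.9 tilt [-0.002  0.    -1.   ] F_M [1.1 0.1] 0.2 g 0.0
172 [-0.0804  0.1482] row x,y cm -0.16 -1.9
165 [-0.0817  0.1566] row x,y cm -0.12 -0.85
155 [-0.0817  0.1693] row x,y cm -0.01 -1.27
145 [-0.0796  0.1824] row x,y cm 0.22 -1.3
135 [-0.075   0.1953] row x,y cm 0.46 -1.3
125 [-0.0678  0.2077] row x,y cm 0.71 -1.24
115 [-0.0582  0.2189] row x,y cm 0.97 -1.12
105 [-0.0461  0.2284] row x,y cm 1.2 -0.94
97 [-0.035   0.2343] row x,y cm 1.11 -0.59
90 [-0.0245  0.238 ] row x,y cm 1.05 -0.37
87 [-0.0209  0.2392] row x,y cm 0.36 -0.12
```

```bash
python3 -m crank '[[-0.1,-1.0,0,0],[-0.1,-0.9,0,0],[-0.1,-0.45,0,0],[0,-0.4,0,0],[0,-0.6,0,0],[0,-0.65,0,0]]'; python3 -c "
from h import *
st()"
```

```text
time: 4.15
tool_pos: [0.551, 0.1881, 0.1286]
tool_rot: [0.003, 0.999, -0.052, 0.003]
contact_force: [3.6, -12.9, 2.4]
gripper_width: 0.002
t 4.15 tcp [0.551  0.1881 0.1286] M [-0.0781  0.1664] xang -6.0 tilt [ 0.006  0.006 -1.   ] F_M [  5.  -12.4] 2.4 g 0.0
```

```bash
python3 -m crank '[[0.1,-0.65,0.2,0],[0.1,-0.65,0.2,0],[0.2,-0.65,0,0],[0.25,-0.65,0,0],[0.35,-0.6,0,0],[0.35,-0.6,0,0]]'; python3 -c "
from h import *
st()"
```

```text
time: 4.65
tool_pos: [0.5664, 0.2246, 0.1241]
tool_rot: [0.003, 0.999, -0.052, -0.0]
contact_force: [-3.6, -11.0, 2.9]
gripper_width: 0.0
t 4.65 tcp [0.5664 0.2246 0.1241] M [-0.0667  0.2043] xang -6.0 tilt [ 0.     0.007 -1.   ] F_M [ -2.4 -11.3] 2.9 g 0.0
```

```bash
python3 -m crank '[[0.5,-0.6,0,0],[0.5,-0.55,0,0],[0.6,-0.5,0,0],[0.6,-0.45,0,0],[0.55,-0.3,0,0],[0.5,-0.25,0,0]]'; python3 - <<'E'
from h import *
from plant import manip
st()
f=manip.grab_frame('scene')
cv2.imwrite('pics/scene3.png',cv2.resize(f['img'][120:270,180:390,::-1],None,fx=3.5,fy=3.5))
E
```

```text
time: 5.15
tool_pos: [0.5996, 0.2487, 0.1227]
tool_rot: [0.002, 0.999, -0.052, -0.003]
contact_force: [-8.6, -8.2, 2.6]
gripper_width: -0.002
t 5.15 tcp [0.5996 0.2487 0.1227] M [-0.0362  0.2318] xang -6.0 tilt [-0.005  0.005 -1.   ] F_M [-7.6 -9.1] 2.6 g -0.0
```

View pics/scene3.png

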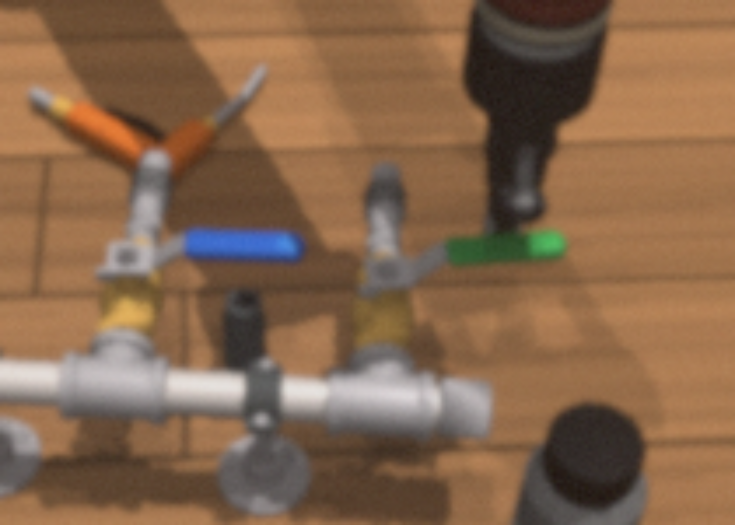

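Green is nearly shut, with its sleeve at (505,247). I'll push on towards the stop in small steps.

```bash
python3 -m crank '[[0.4,0,0,0],[0.3,0,0,0],[0.3,0,0,0],[0,0,0,0]]'; python3 -c "
from h import *
st()"
```

```text
time: 5.53
tool_pos: [0.6095, 0.25, 0.1227]
tool_rot: [-0.0, 0.999, -0.052, -0.002]
contact_force: [-6.4, 0.2, 1.0]
gripper_width: -0.003
t 5.53 tcp [0.6095 0.25   0.1227] M [-0.0265  0.2341] xang -5.9 tilt [-0.004 -0.    -1.   ] F_M [-6.4 -0.5] 1.0 g -0.0
```

```bash
python3 -m crank '[[0.2,0,0,0],[0,0,0,0]]'; python3 -m crank '[[0.2,0,0,0],[0,0,0,0]]';python3 - <<'E'
from h import *
from plant import manip
st()
F=manip.grab_frame('scene')
print(lever(F,'green',(290,150,370,250))[:4],lever(F,'blue',(200,150,300,230))[:4])
E
```

```text
time: 5.7
tool_pos: [0.6112, 0.25, 0.1226]
tool_rot: [-0.0, 0.999, -0.052, -0.002]
contact_force: [-6.4, 0.6, 2.0]
gripper_width: -0.001
time: 5.87
tool_pos: [0.6123, 0.2501, 0.1226]
tool_rot: [-0.0, 0.999, -0.052, -0.004]
contact_force: [-10.1, 1.3, 2.2]
gripper_width: 0.002
t 5.87 tcp [0.6123 0.2501 0.1226] M [-0.0237  0.2345] xang -5.9 tilt [-0.007 -0.    -1.   ] F_M [-10.2   0.2] 2.2 g 0.0
(array([0.63417329, 0.24949091]), array([0.10303732, 0.99467749]), np.float64(-0.03424218566312566), np.float64(0.031522411532248405)) (array([0.61427616, 0.08625399]), array([0.07612212, 0.9970985 ]), np.float64(-0.03428780416968815), np.float64(0.034813325361667355))
```

```bash
python3 -m crank '[[0.15,0,0,0],[0,0,0,0]]'; python3 -m crank '[[0.15,0,0,0],[0,0,0,0],[0,0,0,0]]'
```

```text
time: 6.08
tool_pos: [0.6124, 0.2501, 0.1226]
tool_rot: [-0.0, 0.999, -0.052, -0.005]
contact_force: [-15.3, -0.1, 5.6]
gripper_width: 0.002
time: 6.33
tool_pos: [0.6125, 0.2501, 0.1226]
tool_rot: [0.0, 0.999, -0.051, -0.007]
contact_force: [-20.7, 1.7, 9.1]
gripper_width: 0.002
```

The force climbs with no motion, so green is at its stop. Back off, rise and look.

```bash
python3 -m crank '[[-0.5,0,0,0],[-1,0,0,0],[-1.5,0,0,0],[-0.5,0,-1,0],[0,0,-2.5,0],[0,0,-2.5,0],[0,0,-2.0,0],[0,0,-1.0,0],[0,0,0,0]]' >/dev/null
python3 - <<'E'
from h import *
from plant import manip
go((.038,.080),.205)
F=manip.grab_frame('scene')
for c,r in(('green',(290,150,370,250)),('blue',(200,150,300,230)),('red',(100,130,200,230))):
    l=lever(F,c,r);print(c,l[0].round(4),np.degrees(np.arctan2(l[1][1],l[1][0])).round(1))
cv2.imwrite('pics/scene4.png',cv2.resize(F['img'][100:290,130:380,::-1],None,fx=3,fy=3))
E
```

```text
t 7.08 tcp [0.5853 0.2524 0.2174] M [-0.0508  0.2339] xang -6.0 tilt [ 0.007 -0.003 -1.   ] F_M [ 0.1 -0.5] 0.3 g -0.0
shift cm (tool) [ 8.84 15.41  1.26]
green [0.6343 0.2481] 84.6
blue [0.6146 0.0856] 85.3
red [ 0.5212 -0.1311] -8.8
```

View pics/scene4.png

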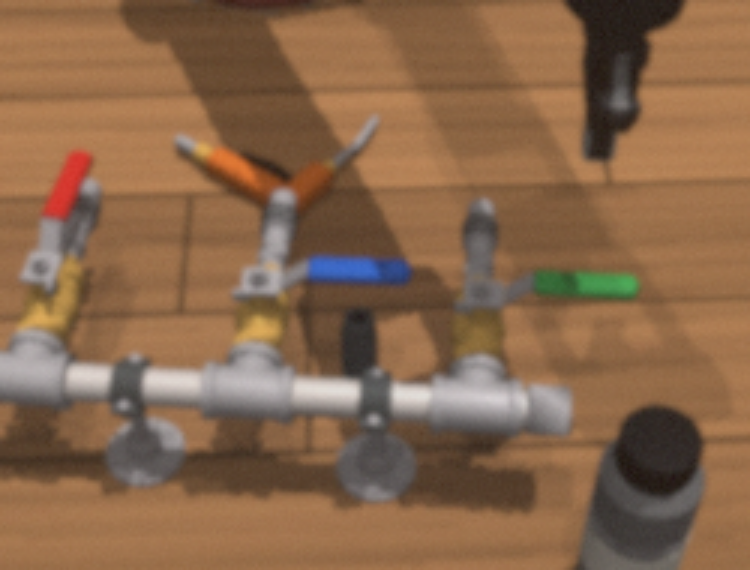

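```bash
python3 -m crank '[[1,2,0,0],[1.2,2,0,0],[1.2,2,0,0],[1.2,2,0,0],[1.2,2,0,0],[1.2,2,0,0],[1.0,2,0,0],[1.0,1.4,0,0],[0,0,0,0]]' >/dev/null
python3 - <<'E'
from h import *
from plant import manip
go((.036,.080),.124)
F=manip.grab_frame('wrist')
cv2.imwrite('pics/wrist5.png',F['img'][:,:,::-1])
E
```

```text
t 7.88 tcp [0.6572 0.0861 0.2103] M [0.0383 0.0762] xang -6.2 tilt [-0.002  0.001 -1.   ] F_M [-0.3 -0.1] -0.1 g 0.0
shift cm (tool) [-0.22 -0.39  8.63]
```

View pics/wrist5.png

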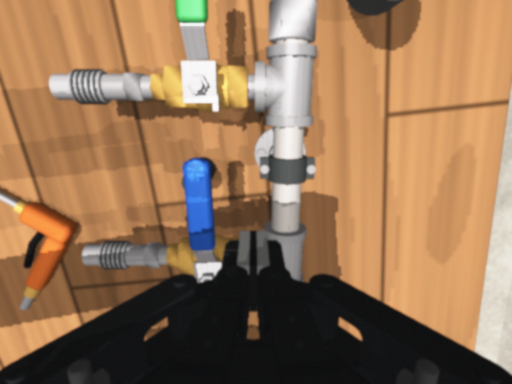

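The blue sleeve at (200,200) lies left of the fingertips at (253,245), leaving a clear gap to descend into.

```bash
python3 -m crank '[[-0.1,-0.4,1.5,0],[0,0,2.0,0],[0,0,2.0,0],[0,0,1.8,0],[0,0,1.2,0],[0,0,0,0],[0,0,0,0]]' 
python3 - <<'E'
from h import *
from plant import manip
s,T=st()
F=manip.grab_frame('scene')
cv2.imwrite('pics/scene6.png',cv2.resize(F['img'][120:270,180:340,::-1],None,fx=4,fy=4))
cur=toM(s['tool_pos'])
hx,hy=.0145,.011
for th in (92,100,110,120,130,140,150,160,170,177,180):
    t=np.radians(th);u=np.array([np.cos(t),np.sin(t)]);n=np.array([-np.sin(t),np.cos(t)])
    c=.078*u-(.010+hx*abs(n[0])+hy*abs(n[1]))*n
    d=c-cur;cur=c;print(th,c.round(4),'row x,y cm',(d[0]*100).round(2),(-d[1]*100).round(2))
E
```

```text
time: 8.52
tool_pos: [0.6552, 0.0939, 0.1259]
tool_rot: [0.0, 0.999, -0.052, -0.001]
contact_force: [-0.3, 0.0, 0.4]
gripper_width: 0.0
t 8.52 tcp [0.6552 0.0939 0.1259] M [0.0355 0.0838] xang -5.9 tilt [-0.002  0.    -1.   ] F_M [-0.3  0. ] 0.4 g 0.0
92 [0.0221 0.0788] row x,y cm -1.33 0.5
100 [0.0122 0.0814] row x,y cm -0.99 -0.25
110 [-0.0009  0.0827] row x,y cm -1.32 -0.13
120 [-0.0147  0.0816] row x,y cm -1.38 0.11
130 [-0.0286  0.0779] row x,y cm -1.38 0.37
140 [-0.0419  0.0714] row x,y cm -1.34 0.65
150 [-0.0542  0.0622] row x,y cm -1.22 0.92
160 [-0.0646  0.0504] row x,y cm -1.05 1.17
170 [-0.0728  0.0365] row x,y cm -0.81 1.39
177 [-0.0768  0.0258] row x,y cm -0.4 1.07
180 [-0.078  0.021] row x,y cm -0.12 0.48
```

View pics/scene6.png

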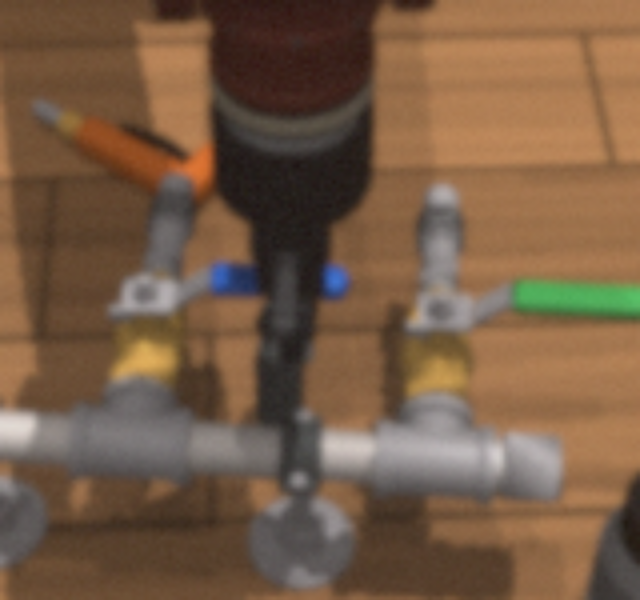

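The fingers are behind the blue lever's far edge at about (285,400), free of contact. I'll start pushing.

```bash
python3 -m crank '[[-0.7,0.3,0,0],[-0.6,0.2,0.1,0],[-0.5,-0.1,0.1,0],[-0.5,-0.1,0,0],[-0.65,-0.05,0,0],[-0.65,-0.05,0,0]]'; python3 -c "
from h import *
st()"
```

```text
time: 9.07
tool_pos: [0.6236, 0.0927, 0.1277]
tool_rot: [0.002, 0.999, -0.052, 0.006]
contact_force: [10.8, -5.2, -1.4]
gripper_width: -0.002
t 9.07 tcp [0.6236 0.0927 0.1277] M [0.0042 0.0792] xang -6.0 tilt [ 0.012  0.003 -1.   ] F_M [11.3 -4.1] -1.4 g -0.0
```

```bash
python3 -m crank '[[-0.7,0.05,0.1,0],[-0.7,0.05,0.1,0],[-0.7,0.15,0,0],[-0.7,0.2,0,0],[-0.7,0.3,0,0],[-0.65,0.35,0,0]]'; python3 -c "
from h import *
st()"
```

```text
time: 9.57
tool_pos: [0.5822, 0.0878, 0.1268]
tool_rot: [-0.0, 0.999, -0.052, 0.007]
contact_force: [12.3, -0.2, -0.3]
gripper_width: 0.001
t 9.57 tcp [0.5822 0.0878 0.1268] M [-0.0364  0.07  ] xang -6.0 tilt [ 0.015 -0.002 -1.   ] F_M [12.3  1.1] -0.3 g 0.0
```

```bash
python3 -m crank '[[-0.6,0.45,0.1,0],[-0.6,0.5,0.1,0],[-0.5,0.6,0,0],[-0.5,0.6,0,0],[-0.4,0.7,0,0],[-0.4,0.7,0,0],[0,0,0,0]]'; python3 - <<'E'
from h import *
from plant import manip
st()
F=manip.grab_frame('scene')
cv2.imwrite('pics/scene7.png',cv2.resize(F['img'][120:270,130:340,::-1],None,fx=3.5,fy=3.5))
E
```

```text
time: 10.15
tool_pos: [0.5471, 0.0567, 0.1246]
tool_rot: [-0.002, 0.999, -0.053, 0.005]
contact_force: [5.2, 4.9, 2.3]
gripper_width: -0.002
t 10.15 tcp [0.5471 0.0567 0.1246] M [-0.068   0.0353] xang -6.0 tilt [ 0.01  -0.004 -1.   ] F_M [4.7 5.4] 2.3 g -0.0
```

View pics/scene7.png

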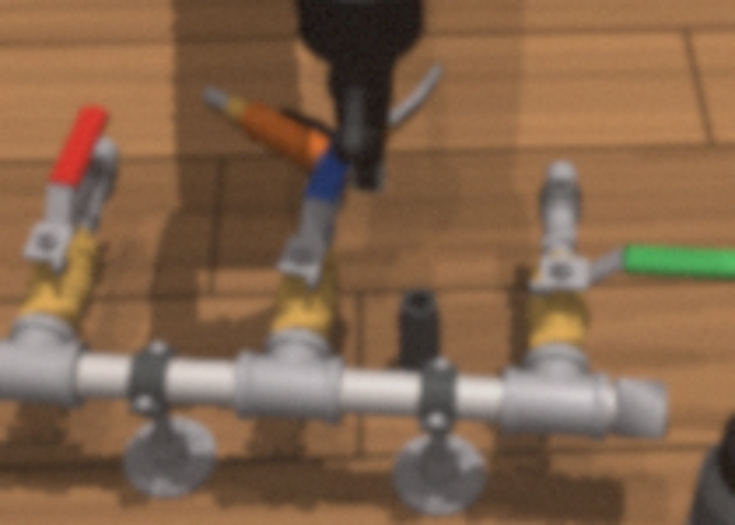

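Blue is almost in line with its outlet, sleeve at (325,175). I'll continue in small steps towards −y.

```bash
python3 -m crank '[[-0.2,0.5,0,0],[-0.1,0.4,0,0],[0,0.3,0,0],[0,0,0,0]]'; python3 -m crank '[[0,0.2,0,0],[0,0,0,0]]'; python3 -c "
from h import *
st()"
```

```text
time: 10.53
tool_pos: [0.5427, 0.0457, 0.1243]
tool_rot: [-0.002, 0.999, -0.053, 0.004]
contact_force: [5.4, 5.0, 3.1]
gripper_width: 0.004
time: 10.7
tool_pos: [0.5422, 0.044, 0.1243]
tool_rot: [-0.002, 0.999, -0.052, 0.004]
contact_force: [3.4, 5.5, 3.3]
gripper_width: -0.001
t 10.7 tcp [0.5422 0.044  0.1243] M [-0.0716  0.0221] xang -6.0 tilt [ 0.008 -0.005 -1.   ] F_M [2.8 5.8] 3.3 g -0.0
```

```bash
python3 -m crank '[[0,0.2,0,0],[0,0,0,0]]'; python3 -m crank '[[0,0.15,0,0],[0,0,0,0]]'; python3 -m crank '[[0,0.15,0,0],[0,0,0,0]]';  python3 -c "
from h import *
st()"
```

```text
time: 10.87
tool_pos: [0.5421, 0.0436, 0.1243]
tool_rot: [-0.004, 0.999, -0.052, 0.004]
contact_force: [4.6, 11.9, 3.6]
gripper_width: 0.002
time: 11.03
tool_pos: [0.542, 0.0436, 0.1243]
tool_rot: [-0.006, 0.999, -0.052, 0.004]
contact_force: [6.4, 17.1, 3.4]
gripper_width: -0.002
time: 11.2
tool_pos: [0.5421, 0.0435, 0.1244]
tool_rot: [-0.007, 0.999, -0.052, 0.005]
contact_force: [7.2, 21.8, 3.5]
gripper_width: -0.0
t 11.2 tcp [0.5421 0.0435 0.1244] M [-0.0716  0.0216] xang -6.0 tilt [ 0.008 -0.015 -1.   ] F_M [ 4.8 22.5] 3.5 g -0.0
```

Blue is at its stop: the force rises with no motion. Withdraw and check.

```bash
python3 -m crank '[[0,-0.5,0,0],[0,-1.2,0,0],[0,-1.2,0,0],[0,-0.3,-1,0],[0,0,-2.5,0],[0,0,-2.5,0],[-1,0,-2.5,0],[-2,0,-2,0],[-2,0,-1,0],[0,0,0,0]]' ; python3 -m crank '[[-2,-1,0,0],[-2,-1,0,0],[-2,-1,0,0],[-2,-1,0,0],[0,0,0,0],[0,0,0,0],[0,0,0,0]]' 
python3 - <<'E'
from h import *
from plant import manip
import pickle
st()
F=manip.grab_frame('scene');G=manip.grab_frame('side')
for c,r in(('green',(290,150,370,250)),('blue',(190,130,300,230)),('red',(100,130,200,230))):
    l=lever(F,c,r);print(c,l[0].round(4),np.degrees(np.arctan2(l[1][1],l[1][0])).round(1))
for c,r in(('blue',(190,140,310,225)),('red',(190,215,310,250))):
    l=lever(G,c,r);print('side',c,l[0].round(4),np.degrees(np.arctan2(l[1][1],l[1][0])).round(1))
a=np.hstack([cv2.resize(X['img'][:,:,::-1],(400,300)) for X in(F,G)])
b=np.hstack([cv2.resize(pickle.load(open(f'pics/{n}0.pkl','rb'))['img'][:,:,::-1],(400,300)) for n in('scene','side')])
cv2.imwrite('pics/end.png',np.vstack([a,b]))
E
```

```text
time: 12.03
tool_pos: [0.4924, 0.075, 0.2405]
tool_rot: [-0.0, 0.999, -0.052, 0.003]
contact_force: [1.0, -1.1, -0.1]
gripper_width: -0.002
time: 12.62
tool_pos: [0.4178, 0.1224, 0.2363]
tool_rot: [0.0, 0.999, -0.052, 0.0]
contact_force: [-0.5, 0.9, -0.4]
gripper_width: 0.003
t 12.62 tcp [0.4178 0.1224 0.2363] M [-0.2035  0.0869] xang -6.0 tilt [ 0.  0. -1.] F_M [-0.6  0.8] -0.4 g 0.0
green [0.634  0.2474] 84.0
blue [0.5349 0.0231] -5.9
red [ 0.5213 -0.1311] -8.6
side blue [0.5366 0.0232] 175.3
side red [ 0.5196 -0.1304] 170.0
```

View pics/end.png

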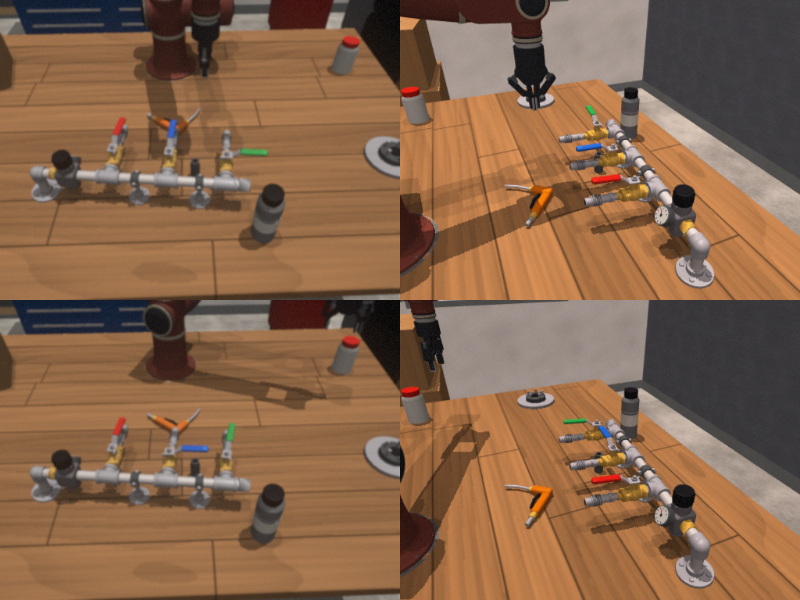

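The end view (top) against the start (bottom) shows green across its outlet at (255,152) and blue in line at (172,130). Red, socket, can and blow gun are unchanged, and the arm is clear.

```bash
python3 -c "
from plant import manip
print(manip.job_done())"
```

```text
the job is handed in; nothing more can be done
None
```

I shut the green lever first and then opened the blue one, pushing each with the closed fingertips to its stop. I backed the arm off clear of everything and handed the job in at about 12.7 s; it reports no verdict.

- **At the stops:** the force rose to about 21–24 N at each stop with no further motion, under the 40 N limit in every reading I took (taken between moves only).
- **Lever angles:** in the last pictures green points at 84.0° in the world frame and blue at 174.1° from the scene camera. The manifold's estimated shut and open directions are 83.9° and 173.9°. The side camera put blue at 175.3°, a disagreement of about 1°, well inside the 5° allowed.
- **Left alone:** the red sleeve read within about 2 mm of its start position. The socket, can and blow gun look unmoved and upright by eye; I did not measure their shifts.

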